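Third hand for the over-rail scourer dish

ROBOT

A 6-joint arm with a two-finger parallel gripper is mounted at the origin on the work surface. World frame = base frame: x ahead of the robot, y to its left, z up, the work surface at z = 0. Lengths are in m, angles in rad, forces in N, time in s.
With the tool pointing down it reaches from about 0.35 to 0.775 m from the base axis. Payload 7.3 kg.
Tool frame: the origin (TCP) lies on the mounting face of the last link; the fingertips stand 178 mm ahead of it and the grasp point (between the pads) lies 159 mm ahead of it (robot.grip_depth is the distance from the TCP to the grasp point, in m); z points along the fingers, y is the line along which they close (so a half turn about z gives the same grasp; the last joint's range is limited). The gripper opens to 92 mm and grips with 3 to 60 N. Pads are 19 mm wide; open, the fingers measure 130 mm over their backs; the gripper's body (75 mm by 190 mm) begins 47 mm behind the grasp point.
Start: joints at [1.108, 0.342, 1.524, -0, 1.275, -0.146], TCP at [0.164, 0.499, 0.405] pointing down, gripper open.
Joint ranges: [-2.53, 2.53], [-0.77, 2.02], [0.04, 2.7], [-1, 4.14], [0.28, 2.66], [-3.11, 3.11]. Speed limits (rad/s): [2.57, 2.57, 3.14, 3.14, 3.14, 3.14].

INTERFACE

Orientations are given as [roll, pitch, yaw] about the fixed x, y, z axes, in that order (R = Rz(yaw) Ry(pitch) Rx(roll)).
In Python, from cell import observe, cams, robot, models gives the robot as it stands.
- The arm moves only by the shell command python3 -m jog 'ROWS' [FORCE]. ROWS is JSON, a list of rows, each a list of 3 entries, a list of its own where there are three numbers: the shift along the tool's x, y, z each as a share of 0.4 m, from -1 to 1, then the turn about the tool's z as a share of pi rad, from -1 to 1, then the closure, from 0 (fully open) to 1 (shut). In form: [[[x, y, z], turn, jaw], ...]. A call has 1 to 12 rows; each row is the pose to reach, as a shift and turn from the pose commanded when the call began, along the tool's axes at that moment, turning the shorter way round; what a row does not reach only later rows make up. A row lasts 1/8 s, in which the tool goes at most 62.5 mm and 10.7 degrees, less where a joint would pass 70% of its speed; a pose out of reach is approached as far as the arm can. A call with a number of a shift or a turn outside -1 to 1 is refused whole. A call with a gripper value outside its range is refused whole. The fingers move at their own pace and stop on an object; FORCE is the grip in N (left out, the last holds). Time passes only in rows, so rows that repeat a pose let the fingers close. It gives the time, the measured TCP pose, the force, the opening and the grip force at its end, in the units of the state.
- observe(): the state, without advancing time (a new reading comes with each control period).
- cams.read_camera(name): name is "scene" or "top" or "wrist"; returns the picture (400x640x3 uint8, red, green, blue); there is no depth.
- cams.camera_model(name): a dict with "camera_matrix" (3x3 intrinsics, pixels), "pose" (4x4, takes a point from camera to world coordinates). Camera axes: x right, y down, z forward; pixel columns grow to the right and rows downward; lengths in m; the calibration is good to about 2 mm. A picture is of the moment at which its call begins: read the wrist's pose just before it. camera_model takes no time and is no camera call; for the wrist camera it gives the pose at the moment of the call.
- robot.hand_in(): hands the job in; it is judged then, once.
Trained networks look in the newest picture that a camera, given by its name, has taken for a name from the list of things; names that differ only in an ending like _2 or _b are one class to them, and where a whole thing is asked for, a point or a joint stands for the part that bears it (a point fixed in the world has none). Each returns a list of dicts, best first, with "confidence" (0 to 1); they miss things now and then, are a little off and sometimes report something else, mostly with a low value. They report only what shows in the picture. A call takes as long as a camera call.
- models.find_in(target, camera): "position" ([x, y, z] in m, in world coordinates, good to about 4 mm: the middle of the surface that is visible of it).
- models.pinpoint(target, camera): "position" ([x, y, z] in m, in world coordinates, good to about 4 mm: a listed point, or the origin of a listed thing).
The state is a dict: "time": time; "qpos": joint angles; "qvel": joint speeds; "joint_efforts": joint torques, N m; "tool_pos": TCP position; "tool_rot": TCP orientation; "contact_force": force on the tool from outside, world axes, zero at the start; "torque": the same for the moment, N m; "opening": finger opening in m; "grip_force": force on a finger pad.
Only numpy, scipy, OpenCV 4.12 (cv2) and the standard library are available. Lean on these libraries where they do the work, as an engineer would, in place of code of your own. Each camera call takes 0.05 s, during which the arm holds its last target. There are 200 camera calls.

TASK

Pick up the scourer-dish hanger by its upright lug and lower it over the bare part of the rail's bar, dish towards the robot and clear of the sprung end stop, so that its saddle rests on the bar. Then slide it along the bar against the sprung stop and press it in about half its stroke, a steady push of about 10 N, never bottoming the stop. Hold it there like that for a good three seconds and finish while still gripping and pressing it, so that someone can tighten its clamp screw; leave the plunger cup, spray bottle and dustpan where they are.

Things in the scene. Friction and masses are not known exactly. Their poses are not given: they have to be found in the camera images.
- hanger: Loose over-rail scourer-dish hanger, stainless steel, about 0.25 kg (0.2 to 0.33), with a black plastic lug on top; stands upright on the work surface, 125 mm high. Origin: on its underside, directly below the middle of the saddle. z up, y along the saddle (the bar's direction once hung), -x towards the dish.
- lug (a point): Middle of the hanger's upright lug, the part to grip: 20 mm (hanger x) by 30 mm (y), from 80 to 125 mm above the hanger's underside, so this point is 102.5 mm above the origin.
- saddle (a point): Middle of the underside of the saddle roof, 75 mm above the hanger's origin. The saddle is an upside-down U channel 80 mm long (y -40 to 40), 32 mm wide outside, 24 mm inside, roof 5 mm thick; front leg 75 mm deep, back leg 48 mm. Seated on the bar, this point is 6 mm above the bar's axis.
- dish_mid (a point): Middle of the dish floor of the hanger, 51 mm to the hanger's -x side and 3 mm above its underside. The dish is an open tray 70 mm (x) by 80 mm (y) by 22 mm high at the bottom of the front leg.
- rail: Fixed rail: round steel bar 12 mm thick along the rail's y, axis 140 mm up, between two 22 mm square posts (152 mm high, centred at y -170 and 170 mm) on 60 mm square feet 8 mm thick. Origin: on the surface, below the bar's middle; -x side faces the robot. The sprung stop is at the +y end; the bar is bare from y -159 to 70 mm.
- bar_mid (a point): Point on the bar's axis, 140 mm above the rail's origin; axes as the rail's.
- stop_face (a point): Centre, on the bar's axis, of the flat -y face of the sprung stop's collar (40 mm diameter, 5 mm thick, sliding on the bar). Unpressed it lies 70 mm to +y of bar_mid, and moves to +y when pressed. Behind it 40 mm of a 22 mm sleeve shows before it enters a fixed 32 mm barrel; pressing pushes the sleeve in.
- plunger (a joint): How far the sprung stop is pressed in, m: 0 free, 0.040 bottomed. Spring of 500 N/m without preload (1 mm for 0.5 N), so about 0.020 at 10 N. Drag on the bar can add some newtons at the wrist; the stroke is the true measure of the push on the stop.
- cup: Black plunger cup standing loose, mouth down, 108 mm across, 80 mm high; origin centre of underside. It and the hanger stand in front of the rail, one left and one right, either way.
- spray: Closed red spray bottle with white head, loose, 76 mm across, 218 mm high; origin centre of underside. Stands right of the rail.
- dustpan: Yellow dustpan lying loose at the left, pan 200 x 220 mm, walls up to 50 mm; origin centre of the pan's underside, handle to its -x (reaching 220 mm from the origin).

How it is judged:
On the way, in this order (a step that is already met when the one before it is completed fails the run):
1. the hanger is seated over the bar, dish towards the robot, the sprung stop not yet pressed (x of saddle in the frame of bar_mid between -0.01 and 0.01 m and z of saddle in the frame of bar_mid between 0.002 and 0.012 m and angle between the y axis of hanger and the y axis of rail, either way round below 0.15 rad and angle between hanger's own z axis and vertical below 0.2 rad and x of dish_mid in the frame of bar_mid below -0.02 m and value of joint plunger below 0.002 m and contact force between hanger and plunger below 0.5 N), for 0.2 s.
2. the gripped hanger, still on the bar, is pressed against the sprung stop with 6 to 14 N for 2 s (x of saddle in the frame of bar_mid between -0.01 and 0.01 m and z of saddle in the frame of bar_mid between 0.002 and 0.012 m and angle between the y axis of hanger and the y axis of rail, either way round below 0.15 rad and angle between hanger's own z axis and vertical below 0.2 rad and x of dish_mid in the frame of bar_mid below -0.02 m and contact force between hanger and plunger between 6 and 14 N and value of joint plunger between 0.01 and 0.03 m and contact force between the fingers and hanger above 2 N), for 2 s.
At the end, for the whole second after the job is handed in: Through the last second: saddle roof 2 to 12 mm above the bar axis, within 10 mm sideways, 0.15 rad of the bar, tilt under 0.2 rad, dish towards the robot; stop pressed with 6 to 14 N (10 to 30 mm); fingers on the hanger with over 2 N (all of step 2); the arm keeps its last pose, push and grip.
It fails at once if the sprung stop is pushed to its end (over 36 mm of 40) (value of joint plunger above 0.036 m).
It fails at once if the black plunger cup is shifted by more than 30 mm (distance of cup from where it was at the start of the episode above 0.03 m).
It fails at once if the spray bottle is shifted by more than 30 mm (distance of spray from where it was at the start of the episode above 0.03 m).
It fails at once if the dustpan is shifted by more than 30 mm (distance of dustpan from where it was at the start of the episode above 0.03 m).
It also fails if it takes over 48 s, if anything falls off the work surface, if the arm or the gripper's body presses on something with over 40 N, if the wrist force passes 120 N, or if a joint passes its speed limit or range.

## Working session

There is one attempt and no reset: what is moved stays moved. The work goes in short steps, Python scripts to look and compute and a shell command to move; the robot and the scene stay as the last step left them, time stands still between calls to the robot, and variables do not carry over. Pictures are saved under pics/ and viewed, at most 10 in all, crops included, and the job is handed in when it is done.

```bash
ls; mkdir -p pics; python3 - <<'E'
from cell import observe, cams, robot, models
import cv2, numpy as np
s=observe(); print({k:np.round(v,3) for k,v in s.items()}, robot.grip_depth)
for c in ["scene","top"]:
    im=cams.read_camera(c); cv2.imwrite(f"pics/{c}0.png",im[:,:,::-1])
    m=cams.camera_model(c); print(c,np.round(m["camera_matrix"],1).tolist(),np.round(m["pose"],3).tolist())
    for t in ["lug","saddle","dish_mid","hanger","bar_mid","rail","stop_face","cup","spray","dustpan"]:
        r=models.pinpoint(t,c); print(t,[(np.round(d["position"],3).tolist(),round(d["confidence"],2)) for d in r[:2]])
E
```

```text
pics
{'time': np.float64(0.0), 'qpos': array([ 1.108,  0.343,  1.525, -0.   ,  1.275, -0.146]), 'qvel': array([-0.   , -0.   , -0.002,  0.001, -0.001, -0.001]), 'joint_efforts': array([ 1.0000e-03, -4.3124e+01, -2.4423e+01,  7.2000e-02,  5.6000e-02,
       -0.0000e+00]), 'tool_pos': array([0.163, 0.499, 0.404]), 'tool_rot': array([-3.14 , -0.   ,  2.825]), 'contact_force': array([-0.247, -0.076,  1.527]), 'torque': array([ 0.005,  0.012, -0.03 ]), 'grip_force': np.float64(0.0), 'opening': np.float64(0.092)} 0.1592
scene [[501.5, 0.0, 316.9], [0.0, 501.5, 189.9], [0.0, 0.0, 1.0]] [[-0.539, 0.568, -0.622, 1.353], [0.842, 0.364, -0.398, 0.556], [0.0, -0.739, -0.674, 1.017], [0.0, 0.0, 0.0, 1.0]]
lug [([0.437, -0.126, 0.098], 0.68)]
saddle [([0.429, -0.123, 0.072], 0.95), ([0.432, -0.127, 0.001], 0.35)]
dish_mid [([0.379, -0.124, 0.004], 0.64)]
hanger [([0.43, -0.128, 0.001], 0.84)]
bar_mid [([0.632, 0.057, 0.136], 0.75), ([0.431, -0.124, 0.076], 0.24)]
rail []
stop_face [([0.623, 0.13, 0.139], 0.69)]
cup [([0.438, 0.211, 0.006], 0.96)]
spray [([0.574, -0.404, -0.004], 0.88)]
dustpan [([0.472, 0.446, 0.001], 0.79)]
top [[417.8, 0.0, 324.8], [0.0, 417.8, 191.5], [0.0, 0.0, 1.0]] [[-0.025, -0.991, 0.135, 0.349], [-1.0, 0.026, 0.006, 0.018], [-0.01, -0.134, -0.991, 1.465], [0.0, 0.0, 0.0, 1.0]]
lug [([0.432, -0.122, 0.101], 0.8), ([0.574, -0.407, 0.003], 0.24)]
saddle [([0.433, -0.12, 0.077], 0.9)]
dish_mid [([0.378, -0.125, 0.0], 0.97)]
hanger [([0.444, 0.214, -0.001], 0.58)]
bar_mid [([0.634, 0.064, 0.142], 0.83)]
rail [([0.634, 0.06, 0.001], 0.8)]
stop_face [([0.616, 0.126, 0.14], 0.58)]
cup [([0.632, 0.058, -0.002], 0.71), ([0.444, 0.213, -0.002], 0.7)]
spray [([0.571, -0.406, 0.004], 0.72)]
dustpan [([0.469, 0.447, -0.002], 0.85)]
```

View pics/top0.png

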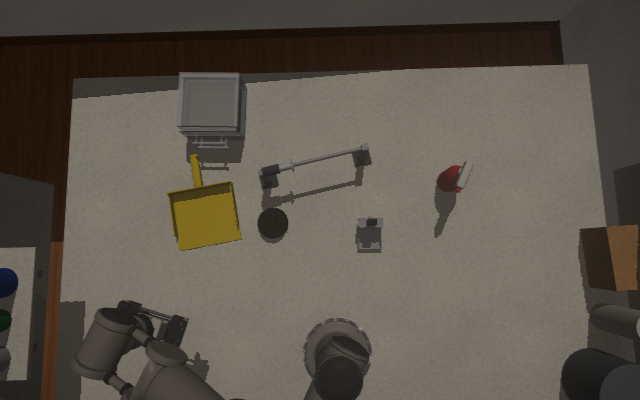

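View pics/scene0.png

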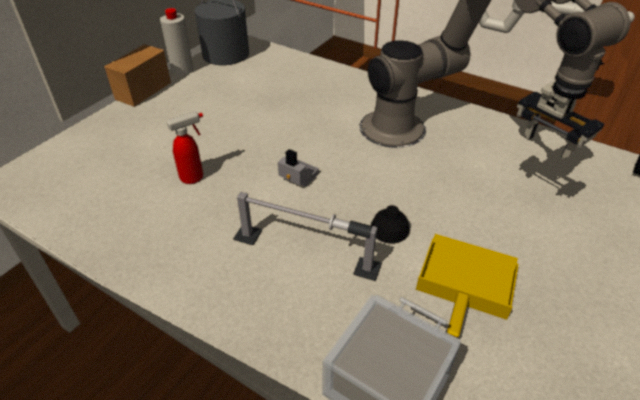

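Top view: the hanger is at (370,223) with its dish towards the robot. The rail runs from the stop end at (268,175) to (365,155), so its yaw is about +0.2. The scene view agrees. The cup at (272,222) is clear of the path. Next I move over the hanger for a closer wrist view.

```bash
cat > h.py <<'E'
from cell import observe, cams, robot, models
import cv2, numpy as np
from scipy.spatial.transform import Rotation as Ro
def plan(p, yaw):
    "shares for TCP target p and tool yaw (tool down)"
    s=observe(); R=Ro.from_euler('xyz',s["tool_rot"]).as_matrix()
    d=R.T@(np.array(p)-s["tool_pos"])/0.4
    t=-(yaw-s["tool_rot"][2]); t=(t+np.pi)%(2*np.pi)-np.pi
    print("rows shift",np.round(d,4).tolist(),"turn",round(t/np.pi,4),"t",round(float(s["time"]),2))
def proj(c,P,m=None):
    m=m or cams.camera_model(c); T=np.linalg.inv(m["pose"]); q=m["camera_matrix"]@(T[:3,:3]@np.array(P).T+T[:3,3:4]); return (q[:2]/q[2]).T
def ray(m,u,z):
    "intersect pixel ray with plane z"
    M=np.array(m["pose"]); d=M[:3,:3]@np.linalg.solve(m["camera_matrix"],[u[0],u[1],1]); return M[:3,3]+d*(z-M[2,3])/d[2]
def tri(obs):
    "least-squares point from [(model,pixel)]"
    A=np.zeros((3,3)); b=np.zeros(3)
    for m,u in obs:
        M=np.array(m["pose"]); d=M[:3,:3]@np.linalg.solve(m["camera_matrix"],[u[0],u[1],1]); d/=np.linalg.norm(d)
        Q=np.eye(3)-np.outer(d,d); A+=Q; b+=Q@M[:3,3]
    return np.linalg.solve(A,b)
E
python3 -c "
from h import *
plan([0.42,0.2,0.405],np.pi)
s=observe(); m=cams.camera_model('wrist'); R=Ro.from_euler('xyz',s['tool_rot']).as_matrix()
print(np.round(R.T@(m['pose'][:3,3]-s['tool_pos']),3), np.round(R.T@m['pose'][:3,:3],2).tolist(), np.round(m['camera_matrix'],0).tolist())"
```

```text
rows shift [-0.8421, -0.5103, -0.0007] turn -0.1008 t 1.1
[ 0.074 -0.001  0.021] [[-0.0, -0.96, -0.28], [1.0, -0.0, -0.0], [-0.0, -0.28, 0.96]] [[328.0, 0.0, 320.0], [0.0, 328.0, 200.0], [0.0, 0.0, 1.0]]
```

```bash
python3 -m jog '[[[-0.84,-0.51,-0.1],-0.1,0],[[-0.84,-0.51,-0.1],-0.1,0],[[-0.84,-0.51,-0.1],-0.1,0],[[-0.84,-0.51,-0.1],-0.1,0],[[-0.84,-0.51,-0.1],-0.1,0],[[-0.84,-0.51,-0.1],-0.1,0],[[-0.84,-0.51,-0.1],-0.1,0],[[-0.84,-0.51,-0.1],-0.1,0]]'; python3 -c "
from h import *
plan([0.43,-0.1,0.43],np.pi)"
```

```text
time: 2.1
tool_pos: [0.4202, 0.1991, 0.4448]
tool_rot: [3.141, 0.0, 3.136]
contact_force: [-0.1, 0.0, 0.0]
opening: 0.0922
grip_force: 0.0
rows shift [-0.029, -0.7476, 0.0369] turn -0.0019 t 2.1
```

```bash
python3 -m jog '[[[-0.22,-0.35,0],0,0],[[-0.22,-0.35,0],0,0],[[-0.22,-0.35,0],0,0],[[-0.22,-0.35,0],0,0],[[-0.22,-0.35,0],0,0]]'; cat > look.py <<'E'
from h import *
import sys,pickle
n=sys.argv[1]; m=cams.camera_model("wrist"); im=cams.read_camera("wrist"); cv2.imwrite(f"pics/{n}.png",im[:,:,::-1]); pickle.dump(m,open(f"{n}.pkl","wb"))
for t in sys.argv[2:]:
    r=models.pinpoint(t,"wrist"); print(t,[(np.round(d["position"],4).tolist(),round(d["confidence"],2)) for d in r[:2]])
E
python3 look.py w1 lug saddle dish_mid bar_mid stop_face rail
```

```text
time: 2.72
tool_pos: [0.5063, 0.0613, 0.4445]
tool_rot: [3.141, -0.001, 3.14]
contact_force: [-0.3, -0.2, -0.6]
opening: 0.0915
grip_force: 0.0
lug [([0.4361, -0.1183, 0.1013], 0.96)]
saddle [([0.4313, -0.1246, 0.0807], 0.9)]
dish_mid [([0.3773, -0.1215, -0.0039], 0.89)]
bar_mid [([0.6378, 0.0579, 0.1372], 0.78), ([0.3787, -0.1206, -0.0027], 0.24)]
stop_face [([0.6223, 0.131, 0.1407], 0.57)]
rail []
```

View pics/w1.png

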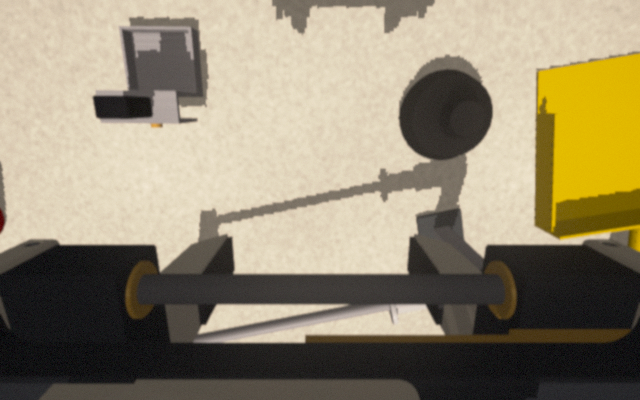

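Wrist view: the hanger is at about (150,75), lug at (122,106), and its yaw is near 0. The bar shows only between the fingers, from (200,340) to (390,305). I move forward so the bar falls in the clear upper part of the picture.

```bash
python3 -m jog '[[[-0.42,0,-0.05],0,0],[[-0.42,0,-0.05],0,0],[[-0.42,0,-0.05],0,0],[[-0.42,0,-0.05],0,0],[[-0.42,0,-0.05],0,0]]'; python3 look.py w2 bar_mid stop_face rail;  python3 -m jog '[[[0.2,0,0],0,0],[[0.2,0,0],0,0],[[0.2,0,0],0,0]]'; python3 look.py w3 bar_mid stop_face; python3 -c "
import cv2
a=cv2.imread('pics/w2.png');b=cv2.imread('pics/w3.png');cv2.imwrite('pics/w23.png',cv2.vconcat([a[:260],b[:260]]))"
```

```text
time: 3.7
tool_pos: [0.6744, 0.0599, 0.4642]
tool_rot: [3.141, -0.001, 3.139]
contact_force: [-0.2, 0.1, -0.1]
opening: 0.0921
grip_force: 0.0
bar_mid [([0.6387, 0.0574, 0.1373], 0.87)]
stop_face [([0.6234, 0.1319, 0.1422], 0.9)]
rail [([0.6337, 0.0612, 0.0003], 0.91)]
time: 4.28
tool_pos: [0.5933, 0.0601, 0.4663]
tool_rot: [3.142, 0.002, 3.139]
contact_force: [0.7, -0.9, 0.6]
opening: 0.0919
grip_force: 0.0
bar_mid [([0.6355, 0.0586, 0.1401], 0.82)]
stop_face [([0.6245, 0.1318, 0.1437], 0.68)]
```

View pics/w23.png

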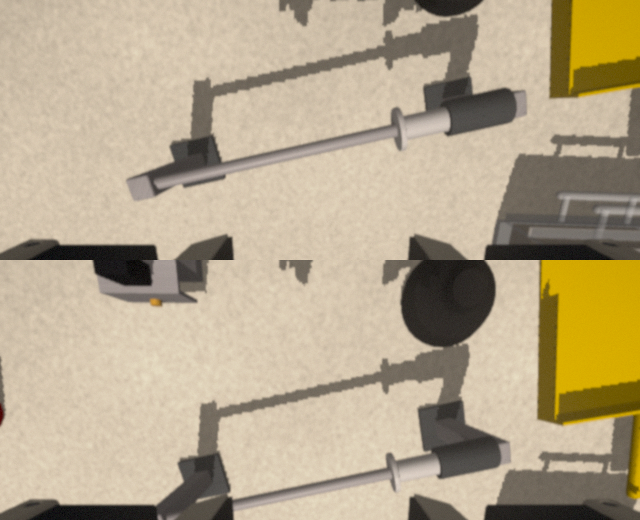

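The bar is clear in both views: from about (160,182) to (394,131) in the first, and collar face near (394,130) / (389,210 in the lower picture). Next: fit the bar's line in both views and intersect.

```bash
cat > bar.py <<'E'
from h import *
import pickle
def rd(m,u): M=m["pose"]; return M[:3,:3]@np.linalg.solve(m["camera_matrix"],[u[0],u[1],1.])
L=[]
for n,c0,c1,ya,yb in [("w2",230,380,(230,168),(380,135)),("w3",250,375,(250,241),(375,217))]:
    m=pickle.load(open(n+".pkl","rb")); im=cv2.imread(f"pics/{n}.png").astype(float)
    sat=im.max(2)-im.min(2); pts=[]
    for c in range(c0,c1,3):
        y=ya[1]+(yb[1]-ya[1])*(c-ya[0])/(yb[0]-ya[0]); r=np.arange(int(y)-9,int(y)+10)
        w=np.clip(np.median(sat[r,c][[0,1,2,-1,-2,-3]])-sat[r,c]-6,0,None); pts.append((c,(w*r).sum()/w.sum()))
    p=np.array(pts); k=np.polyfit(p[:,0],p[:,1],1); res=p[:,1]-np.polyval(k,p[:,0]); g=abs(res)<1; k=np.polyfit(p[g,0],p[g,1],1)
    print(n,k,g.mean(),res.std()); N=np.cross(rd(m,(200,np.polyval(k,200))),rd(m,(400,np.polyval(k,400)))); L.append((m,k,N/np.linalg.norm(N)))
d=np.cross(L[0][2],L[1][2]); d/=np.linalg.norm(d); d*=np.sign(d[1])
A=np.array([L[0][2],L[1][2],d]); p0=np.linalg.solve(A,[L[0][2]@L[0][0]["pose"][:3,3],L[1][2]@L[1][0]["pose"][:3,3],d@np.array([.63,.06,.14])])
print("p0",p0,"dir",d,"yaw",np.arctan2(-d[0],d[1]))
for (m,k,_),us in zip(L,[(392,395,398),(387,390,393)]):  # collar columns
    for u in us: print(u, ray(m,(u,np.polyval(k,u)),0.14))
E
python3 bar.py; python3 -c "
import cv2
a=cv2.imread('pics/w2.png')[90:200,340:460];cv2.imwrite('pics/c.png',cv2.resize(a,None,fx=5,fy=5,interpolation=0))"
```

```text
w2 [ -0.22164589 216.95211208] 1.0 0.14028037272348445
w3 [-2.05247059e-01  2.92196991e+02] 1.0 0.10400968136450352
p0 [0.6345055  0.06098866 0.13856704] dir [-0.21271643  0.9770995   0.00531912] yaw 0.21435725644002057
392 [0.62069332 0.12385554 0.14      ]
395 [0.62011035 0.12654115 0.14      ]
398 [0.61952801 0.12922383 0.14      ]
387 [0.62035888 0.12407445 0.14      ]
390 [0.61973257 0.12697885 0.14      ]
393 [0.61910696 0.12988007 0.14      ]
```

View pics/c.png

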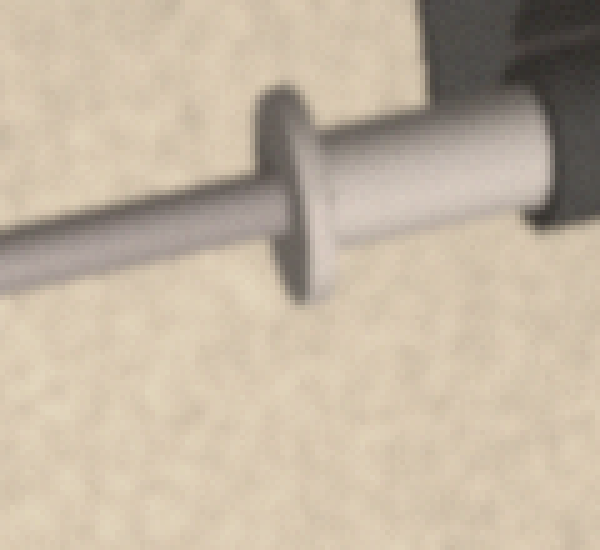

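The face sits at about column 396.6, so it is at (0.620, 0.128), bar middle at (0.6347, 0.0596), height 0.1386 against 0.140, and yaw 0.214. All consistent. Now a closer look at the hanger.

```bash
python3 -m jog '[[[0.2,-0.45,0.2],0,0],[[0.2,-0.45,0.2],0,0],[[0.2,-0.45,0.2],0,0],[[0.2,-0.45,0.2],0,0],[[0.2,-0.45,0.2],0,0]]'; python3 look.py w4 lug saddle dish_mid hanger;  python3 -m jog '[[[0,0.2,0],0,0],[[0,0.2,0],0,0],[[0,0.2,0],0,0]]'; python3 look.py w5 lug saddle dish_mid; python3 -c "
import cv2
a=cv2.imread('pics/w4.png');b=cv2.imread('pics/w5.png');cv2.imwrite('pics/w45.png',cv2.vconcat([a[:280],b[:280]]))"
```

```text
time: 5.05
tool_pos: [0.5145, -0.1216, 0.3839]
tool_rot: [3.141, -0.001, 3.136]
contact_force: [-0.7, 0.8, -0.1]
opening: 0.0918
grip_force: 0.0
lug [([0.4346, -0.1188, 0.1037], 0.78)]
saddle [([0.4319, -0.1213, 0.0795], 0.83)]
dish_mid [([0.3794, -0.1234, -0.0041], 0.98)]
hanger [([0.4303, -0.1229, -0.0014], 0.85)]
time: 5.68
tool_pos: [0.5148, -0.0384, 0.3851]
tool_rot: [-3.141, 0.001, -3.141]
contact_force: [0.4, -0.3, 0.6]
opening: 0.0918
grip_force: 0.0
lug [([0.4322, -0.1183, 0.1019], 0.64)]
saddle [([0.4324, -0.1248, 0.0785], 0.57)]
dish_mid [([0.375, -0.1184, 0.0006], 0.62), ([0.43, -0.1219, -0.0017], 0.43)]
```

View pics/w45.png

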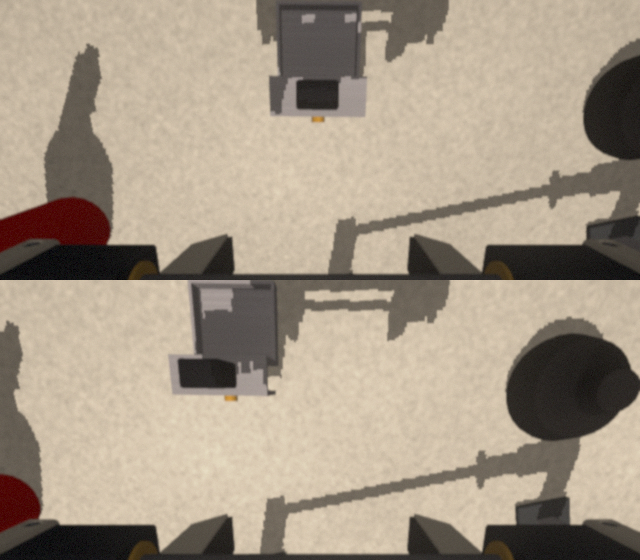

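Hanger in both views: saddle roof (270–366, 77–117) in the first, black lug (297–338, 80–109); in the second the lug is at (179–236, 358–388). It is nearly square to the tool. I measure the lug and the saddle edge.

```bash
cat > lug.py <<'E'
from h import *
import pickle
O=[]
for n,(r0,r1,c0,c1),be in [("w4",(70,114,288,350),(290,350,108,127)),("w5",(72,114,172,245),(180,222,108,124))]:
    m=pickle.load(open(n+".pkl","rb")); g=cv2.imread(f"pics/{n}.png").astype(float).mean(2)
    b=(g[r0:r1,c0:c1]<45).astype(np.uint8); k,lab,st,_=cv2.connectedComponentsWithStats(b); i=1+st[1:,4].argmax()
    ys,xs=np.nonzero(lab==i); print(n,"lug box",xs.min()+c0,xs.max()+c0,ys.min()+r0,ys.max()+r0,cv2.minAreaRect(np.c_[xs+c0,ys+r0].astype(np.float32)))
    # far bottom edge and left edge of the lug's top
    im=cv2.imread(f"pics/{n}.png").astype(float); sat=im.max(2)-im.min(2)
    e=[(c, be[2]+np.abs(np.diff(cv2.GaussianBlur(sat,(3,3),0)[be[2]:be[3],c])).argmax()+.5) for c in range(be[0],be[1],2) if not(n=="w4" and 308<c<328) ]
    e=np.array(e); k=np.polyfit(e[:,0],e[:,1],1); r=e[:,1]-np.polyval(k,e[:,0]); gd=abs(r)<1.5; k=np.polyfit(e[gd,0],e[gd,1],1)
    P=[ray(m,(c,np.polyval(k,c)),0.08) for c in (be[0],be[1])]; d=P[1]-P[0]; print("roof back edge",np.round(P,4).tolist(),"yaw",np.arctan2(-d[0],d[1]),gd.mean())
    O.append((m,xs.min()+c0,xs.max()+c0+1,ys.min()+r0,ys.max()+r0+1))
a,b=O
for nm,i,j in [("left-bottom",1,4),("right-bottom",2,4),("right-top",2,3)]:
    P=tri([(a[0],(a[i],a[j])),(b[0],(b[i],b[j]))]); print(nm,P)
for o in O:
    for i in (1,2):
        for j in (3,4): print("z.125",np.round(ray(o[0],(o[i],o[j]),.125),4))
E
python3 lug.py
```

```text
w4 lug box 298 337 80 107 ((317.5, 93.5), (27.0, 39.0), 90.0)
roof back edge [[0.4472, -0.1477, 0.08], [0.4486, -0.0975, 0.08]] yaw -0.027132130270787567 1.0
w5 lug box 179 234 79 106 ((206.5, 92.5), (27.0, 55.0), 90.0)
roof back edge [[0.4476, -0.1575, 0.08], [0.4476, -0.1223, 0.08]] yaw 0.0004343570004800961 1.0
left-bottom [ 0.44119956 -0.1376899   0.12797651]
right-bottom [ 0.44146319 -0.10816418  0.09109062]
right-top [ 0.41997571 -0.10804714  0.08540702]
z.125 [ 0.4226 -0.1374  0.125 ]
z.125 [ 0.4411 -0.1379  0.125 ]
z.125 [ 0.4228 -0.1101  0.125 ]
z.125 [ 0.4412 -0.1099  0.125 ]
z.125 [ 0.4229 -0.1367  0.125 ]
z.125 [ 0.4414 -0.1389  0.125 ]
z.125 [ 0.4229 -0.0983  0.125 ]
z.125 [ 0.4414 -0.0996  0.125 ]
```

Lug centre is (0.4315, −0.123), the triangulated top corner is at 0.128 against 0.125, and yaw is about 0. All consistent. Grasping along hanger y with the grasp point at z≈0.106.

```bash
python3 -m jog '[[[0.1,-0.105,0.05],0,0],[[0.208,-0.21,0.1],0,0],[[0.208,-0.211,0.1],0,0],[[0.208,-0.211,0.16],0,0],[[0.208,-0.211,0.22],0,0],[[0.208,-0.211,0.27],0,0],[[0.208,-0.211,0.297],0,0],[[0.208,-0.211,0.297],0,0],[[0.208,-0.211,0.297],0,0]]'; python3 -c "
from h import *
plan([0.4315,-0.123,0.2655],np.pi)"
```

```text
time: 7.0
tool_pos: [0.4316, -0.1242, 0.2666]
tool_rot: [-3.141, 0.001, 3.139]
contact_force: [0.5, 0.3, 0.0]
opening: 0.0917
grip_force: 0.0
rows shift [0.0004, 0.0031, 0.0027] turn -0.0009 t 7.0
```

```bash
python3 -m jog '[[[0,0,0],0,0.9],[[0,0,0],0,0.9],[[0,0,0],0,0.9],[[0,0,0],0,0.9],[[0,0,0],0,0.9],[[0,0,0],0,0.9],[[0,0,0],0,0.9],[[0,0,0],0,0.9]]' 40
```

```text
time: 8.0
tool_pos: [0.4312, -0.124, 0.2658]
tool_rot: [3.141, 0.0, 3.139]
contact_force: [-0.8, 0.5, -2.2]
opening: 0.0297
grip_force: 40.0
```

```bash
python3 -m jog '[[[0,0,-0.05],0,0.9],[[0,0,-0.15],0,0.9],[[0,0,-0.28],0,0.9],[[0,0,-0.4],0,0.9],[[-0.1,0.08,-0.46],-0.03,0.9],[[-0.2,0.16,-0.46],-0.068,0.9],[[-0.3,0.25,-0.46],-0.068,0.9],[[-0.4,0.34,-0.46],-0.068,0.9],[[-0.46,0.39,-0.46],-0.068,0.9],[[-0.5,0.43,-0.46],-0.068,0.9],[[-0.514,0.435,-0.46],-0.068,0.9],[[-0.514,0.435,-0.46],-0.068,0.9]]'; python3 -m jog '[[[0,0,0],0,0.9],[[0,0,0],0,0.9]]'; python3 - <<'E'
from h import *
plan([0.6368,0.0498,0.45],np.pi+0.2144)
for c in ["scene","top"]:
    im=cams.read_camera(c); cv2.imwrite(f"pics/{c}1.png",im[:,:,::-1])
    for t in ["saddle","dish_mid","lug","hanger"]: print(c,t,[(np.round(d["position"],3).tolist(),round(d["confidence"],2)) for d in models.pinpoint(t,c)[:1]])
a=cv2.imread('pics/scene1.png')[120:300,200:440]; m=cv2.imread('pics/top1.png')[110:240,230:400]
# predicted hanger outline corners drawn
cv2.imwrite('pics/s1.png',np.vstack([cv2.resize(a,(720,540),interpolation=2)]))
E
python3 look.py w6 saddle dish_mid lug
```

```text
time: 9.5
tool_pos: [0.6372, 0.049, 0.4492]
tool_rot: [3.142, -0.001, -2.931]
contact_force: [-0.3, 0.5, -2.6]
opening: 0.0295
grip_force: 40.0
time: 9.75
tool_pos: [0.6369, 0.0487, 0.4503]
tool_rot: [-3.142, 0.0, -2.931]
contact_force: [0.2, -1.4, -2.9]
opening: 0.0296
grip_force: 40.0
rows shift [-0.0004, 0.0027, 0.0007] turn -0.0014 t 9.75
scene saddle [([0.637, 0.05, 0.254], 0.65)]
scene dish_mid [([0.585, 0.038, 0.189], 0.55)]
scene lug [([0.641, 0.049, 0.286], 0.59)]
scene hanger [([0.632, 0.046, 0.187], 0.92)]
top saddle [([0.638, 0.052, 0.259], 0.59)]
top dish_mid [([0.584, 0.039, 0.184], 0.69)]
top lug [([0.642, 0.052, 0.287], 0.81)]
top hanger [([0.638, 0.048, 0.187], 0.7)]
saddle [([0.6391, 0.0467, 0.2609], 0.8)]
dish_mid [([0.5866, 0.0408, 0.1825], 0.86)]
lug [([0.6397, 0.0539, 0.2875], 0.91)]
```

View pics/s1.png

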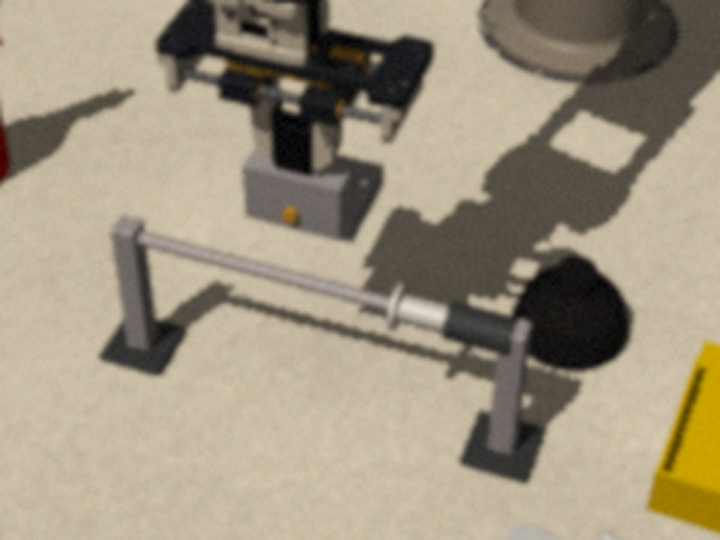

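View pics/w6.png

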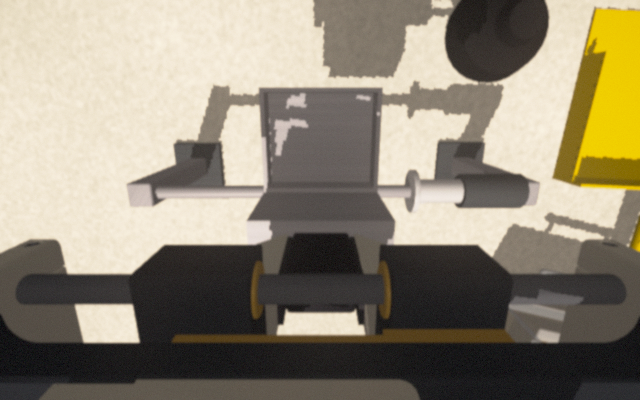

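The wrist view shows the bar level at row 191 on both sides of the dish, collar face near (408,190), and the roof's front edge at about row 222. The scene view shows the hanger upright above the bar. I check the bar and hanger offset in tool axes.

```bash
python3 - <<'E'
from h import *
import pickle
m=pickle.load(open("w6.pkl","rb")); s=observe(); R=Ro.from_euler('xyz',s["tool_rot"]).as_matrix(); p=s["tool_pos"]
im=cv2.imread("pics/w6.png").astype(float); g=im.mean(2); sat=im.max(2)-im.min(2)
for cs in (range(170,250,4),range(388,404,2)):
    r=np.arange(180,204); ys=[]
    for c in cs:
        w=np.clip(np.median(sat[r,c][[0,1,2,-1,-2,-3]])-sat[r,c]-6,0,None); ys.append((w*r).sum()/w.sum())
    y=np.median(ys); c=np.mean(cs); print("bar row",y,"tool xy mm",1e3*(R.T@(ray(m,(c,y),0.14)-p)))
print("col320 grey",g[205:240,262].astype(int).tolist())
print("row 228 grey",g[228,240:275].astype(int).tolist(),g[228,370:400].astype(int).tolist())
for y in (218,220,222): print(y,1e3*(R.T@(ray(m,(262,y),0.1845+.08)-p)))
for c in (248,394): print(c,1e3*(R.T@(ray(m,(c,222),0.1845+.08)-p)))
print("collar",1e3*(R.T@(ray(m,(409,190),0.14)-p)))
E
```

```text
bar row 182.93479342956692 tool xy mm [   7.86613918 -102.6910465   309.88194407]
bar row 189.11942538593482 tool xy mm [  2.00273166  66.57164813 309.89536472]
col320 grey [84, 85, 87, 84, 86, 81, 82, 84, 85, 81, 83, 84, 82, 83, 105, 146, 189, 212, 219, 219, 222, 222, 223, 223, 224, 224, 225, 222, 223, 223, 220, 221, 220, 221, 222]
row 228 grey [232, 231, 230, 229, 228, 228, 226, 225, 224, 226, 224, 223, 224, 223, 224, 223, 223, 223, 223, 225, 224, 222, 223, 221, 223, 224, 223, 221, 203, 152, 112, 103, 102, 98, 99] [99, 102, 99, 100, 99, 99, 98, 102, 101, 103, 101, 101, 102, 103, 101, 102, 104, 101, 104, 100, 102, 102, 104, 112, 157, 204, 223, 225, 227, 227]
218 [ 17.65962108 -32.10429182 185.38732056]
220 [ 16.53715143 -32.16021027 185.38733632]
222 [ 15.41067015 -32.21632856 185.38735214]
248 [ 15.41550767 -39.6616037  185.38676636]
394 [ 15.36505463  37.98905399 185.39287578]
collar [  1.16984414  79.34753549 309.89638472]
```

```bash
python3 - <<'E'
import cv2
im=cv2.imread("pics/w6.png").astype(int)
for c in (180,210,240,392,398,402): print(c,im[178:204,c].mean(1).astype(int).tolist(),(im[178:204,c].max(1)-im[178:204,c].min(1)).tolist())
E
```

```text
180 [76, 78, 77, 76, 75, 76, 77, 82, 89, 101, 115, 135, 152, 165, 178, 194, 203, 204, 199, 197, 210, 223, 232, 235, 235, 233] [9, 8, 10, 11, 10, 10, 10, 11, 12, 14, 14, 18, 16, 18, 19, 22, 20, 22, 20, 25, 30, 31, 27, 24, 25, 27]
210 [95, 97, 98, 95, 98, 98, 95, 96, 95, 107, 119, 139, 154, 169, 184, 199, 207, 208, 198, 197, 206, 221, 227, 227, 226, 225] [9, 8, 8, 8, 9, 7, 7, 9, 14, 12, 15, 15, 19, 20, 21, 22, 21, 21, 24, 25, 30, 32, 30, 31, 32, 32]
240 [235, 235, 235, 233, 233, 230, 219, 179, 128, 111, 123, 143, 157, 173, 188, 205, 215, 208, 201, 203, 218, 229, 231, 231, 230, 231] [25, 26, 24, 26, 25, 28, 34, 34, 21, 15, 15, 17, 16, 16, 18, 21, 19, 23, 20, 27, 32, 28, 27, 28, 29, 28]
392 [229, 231, 233, 233, 231, 225, 197, 147, 116, 117, 132, 148, 164, 176, 184, 190, 195, 193, 196, 205, 217, 227, 231, 232, 232, 232] [29, 27, 26, 26, 28, 31, 39, 24, 19, 15, 15, 16, 17, 17, 19, 20, 20, 22, 22, 29, 32, 29, 27, 27, 28, 25]
398 [229, 232, 231, 233, 229, 222, 195, 147, 117, 116, 133, 149, 165, 174, 182, 190, 195, 193, 193, 200, 216, 221, 225, 227, 229, 230] [28, 25, 29, 26, 28, 33, 39, 25, 15, 16, 13, 14, 17, 16, 18, 18, 19, 20, 22, 29, 33, 34, 31, 31, 30, 29]
402 [235, 235, 235, 234, 233, 224, 198, 149, 115, 116, 136, 152, 162, 176, 182, 188, 192, 193, 192, 201, 216, 222, 225, 230, 229, 228] [25, 24, 25, 27, 26, 33, 40, 28, 17, 16, 15, 16, 20, 18, 22, 19, 21, 20, 22, 29, 33, 33, 32, 26, 29, 29]
```

Bar centre is row 191.3 on both sides, which is tool x ≈ 0 and parallel; the collar is 79 mm off along y. Aligned within 1 mm, so I lower it.

```bash
python3 -m jog '[[[0,0,0.04],0,0.9],[[0,0,0.08],0,0.9],[[0,0,0.12],0,0.9],[[0,0,0.16],0,0.9],[[0,0,0.2],0,0.9],[[0,0,0.23],0,0.9],[[0,0,0.255],0,0.9],[[0,0,0.27],0,0.9],[[0,0,0.275],0,0.9],[[0,0,0.275],0,0.9]]';python3 -m jog '[[[0,0,0.005],0,0.9],[[0,0,0.005],0,0.9]]';python3 -m jog '[[[0,0,0.005],0,0.9],[[0,0,0.005],0,0.9]]'
```

```text
time: 11.7
tool_pos: [0.6373, 0.0494, 0.3402]
tool_rot: [-3.142, 0.001, -2.931]
contact_force: [-0.3, 0.1, -3.4]
opening: 0.03
grip_force: 40.0
time: 11.95
tool_pos: [0.6372, 0.0494, 0.338]
tool_rot: [3.142, 0.0, -2.931]
contact_force: [-0.2, 1.1, -2.8]
opening: 0.0297
grip_force: 40.0
time: 12.2
tool_pos: [0.6373, 0.0494, 0.3368]
tool_rot: [-3.141, 0.001, -2.931]
contact_force: [-0.7, -0.6, 2.9]
opening: 0.0295
grip_force: 40.0
```

Seated: the vertical force rose from −2.8 to +2.9 N at the predicted height. I hold briefly, then slide towards the stop.

```bash
python3 -m jog '[[[0,0,0],0,0.9],[[0,0,0],0,0.9],[[0,0,0],0,0.9],[[0,0,0],0,0.9]]'; python3 -m jog '[[[0,0.01,0],0,0.9],[[0,0.02,0],0,0.9],[[0,0.03,0],0,0.9],[[0,0.04,0],0,0.9],[[0,0.05,0],0,0.9],[[0,0.06,0],0,0.9],[[0,0.07,0],0,0.9],[[0,0.075,0],0,0.9],[[0,0.075,0],0,0.9],[[0,0.075,0],0,0.9]]'; python3 -m jog '[[[0,0.01,0],0,0.9],[[0,0.02,0],0,0.9],[[0,0.03,0],0,0.9],[[0,0.0375,0],0,0.9],[[0,0.0375,0],0,0.9],[[0,0.0375,0],0,0.9]]'
```

```text
time: 12.7
tool_pos: [0.6373, 0.0494, 0.3367]
tool_rot: [-3.141, 0.001, -2.931]
contact_force: [-1.7, -0.2, 5.6]
opening: 0.0298
grip_force: 40.0
time: 13.95
tool_pos: [0.6314, 0.0785, 0.3367]
tool_rot: [-3.141, 0.002, -2.931]
contact_force: [-0.2, -3.0, 5.7]
opening: 0.0301
grip_force: 40.0
time: 14.7
tool_pos: [0.6283, 0.0931, 0.3368]
tool_rot: [-3.14, 0.003, -2.931]
contact_force: [1.2, -3.4, 5.6]
opening: 0.0299
grip_force: 40.0
```

```bash
python3 -m jog '[[[0,0.01,0],0,0.9],[[0,0.0125,0],0,0.9],[[0,0.0125,0],0,0.9]]';  python3 -m jog '[[[0,0.01,0],0,0.9],[[0,0.0125,0],0,0.9],[[0,0.0125,0],0,0.9]]'; python3 - <<'E'
from h import *
t=[]
for i in range(3):
    for c in("scene","top"):
        cams.read_camera(c)
        for n in ("stop_face","saddle"): t.append((c,n,np.round([d["position"] for d in models.pinpoint(n,c)[:1]],3).tolist()))
print(*t,sep="\n")
E
python3 look.py w7 stop_face saddle
```

```text
time: 15.08
tool_pos: [0.6274, 0.0974, 0.3368]
tool_rot: [-3.139, 0.003, -2.931]
contact_force: [0.9, -6.0, 4.5]
opening: 0.0297
grip_force: 40.0
time: 15.45
tool_pos: [0.6264, 0.1018, 0.3368]
tool_rot: [-3.138, 0.003, -2.931]
contact_force: [1.5, -8.9, 6.5]
opening: 0.0302
grip_force: 40.0
('scene', 'stop_face', [[0.618, 0.139, 0.138]])
('scene', 'saddle', [[0.627, 0.104, 0.143]])
('top', 'stop_face', [])
('top', 'saddle', [[0.624, 0.105, 0.148]])
('scene', 'stop_face', [[0.618, 0.142, 0.138]])
('scene', 'saddle', [[0.626, 0.103, 0.148]])
('top', 'stop_face', [[0.47, 0.446, -0.001]])
('top', 'saddle', [[0.626, 0.102, 0.148]])
('scene', 'stop_face', [[0.618, 0.144, 0.139]])
('scene', 'saddle', [[0.627, 0.103, 0.146]])
('top', 'stop_face', [])
('top', 'saddle', [[0.627, 0.103, 0.15]])
stop_face [([0.6204, 0.142, 0.1356], 0.7), ([0.6286, 0.1014, 0.1503], 0.55)]
saddle [([0.6294, 0.0995, 0.1493], 0.8)]
```

View pics/w7.png

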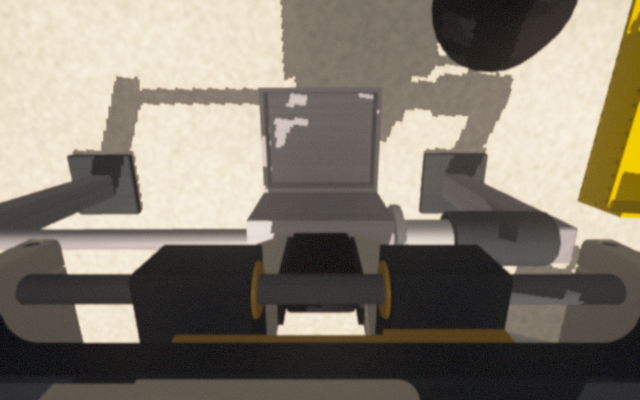

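The wrist view shows the roof's end touching the collar near (395,225), with the sleeve visible from 404 to 455. Geometry gives about 12–13 mm of stroke and the wrist 9 N including about 3 N drag. I go 7.5 mm further and verify.

```bash
python3 -m jog '[[[0,0.006,0],0,0.9],[[0,0.012,0],0,0.9],[[0,0.019,0],0,0.9],[[0,0.019,0],0,0.9],[[0,0.019,0],0,0.9]]'; python3 look.py w8 stop_face stop_face saddle; python3 - <<'E'
from h import *
import pickle
s=observe(); d=s["tool_pos"]-[0.6347,0.0596,0]; print("saddle s",d@[-.2127,.9771,0],"lateral",d@[.9771,.2127,0],"F along",s["contact_force"]@np.array([-.2127,.9771,0]))
# sleeve extent along a row through the sleeve: w6 (free) vs w8
for n in ("w6","w7","w8"):
    m=pickle.load(open(n+".pkl","rb")); g=cv2.imread(f"pics/{n}.png").astype(float).mean(2)
    r=int(round(proj(None,[[0.6142,0.1539,0.148]],m)[0,1])); print(n,r,g[r-4:r-1,388:470].mean(0).astype(int).tolist())
E
```

```text
time: 17.12
tool_pos: [0.6249, 0.1088, 0.3369]
tool_rot: [-3.137, 0.002, -2.931]
contact_force: [1.4, -10.1, 5.5]
opening: 0.0296
grip_force: 40.0
stop_face [([0.6224, 0.1464, 0.1394], 0.63)]
stop_face [([0.6224, 0.1464, 0.1394], 0.63)]
saddle [([0.6294, 0.1041, 0.1498], 0.59)]
saddle s 0.050119802171243136 lateral 0.0008794158036415276 F along -9.916305281050645
w6 193 [164, 164, 163, 164, 163, 162, 163, 163, 164, 163, 163, 163, 162, 164, 163, 164, 163, 164, 163, 162, 164, 162, 154, 136, 123, 122, 135, 172, 205, 215, 211, 207, 204, 207, 210, 211, 211, 211, 211, 209, 211, 210, 211, 211, 210, 211, 210, 211, 210, 210, 209, 211, 210, 211, 209, 210, 209, 210, 210, 210, 210, 211, 209, 208, 210, 210, 211, 211, 210, 209, 209, 210, 209, 210, 204, 178, 123, 81, 80, 87, 90, 90]
w7 244 [105, 130, 167, 187, 189, 174, 139, 110, 99, 104, 118, 126, 127, 127, 126, 127, 140, 160, 181, 201, 212, 214, 214, 213, 213, 215, 214, 214, 213, 214, 213, 213, 213, 213, 214, 213, 213, 212, 213, 213, 213, 213, 212, 213, 213, 212, 212, 212, 212, 211, 212, 211, 213, 212, 211, 213, 213, 212, 213, 211, 212, 212, 212, 211, 208, 186, 131, 75, 53, 62, 74, 82, 80, 82, 79, 80, 81, 80, 81, 79, 80, 79]
w8 244 [154, 180, 187, 187, 186, 170, 138, 118, 120, 134, 149, 154, 151, 141, 133, 130, 129, 130, 158, 196, 213, 215, 213, 214, 214, 213, 213, 214, 214, 214, 214, 213, 213, 214, 213, 214, 213, 212, 212, 213, 213, 212, 213, 212, 212, 213, 211, 212, 212, 213, 212, 210, 192, 145, 88, 58, 58, 72, 78, 79, 77, 80, 79, 79, 80, 80, 80, 79, 79, 78, 79, 80, 79, 79, 79, 79, 79, 78, 79, 79, 80, 79]
```

Three measures agree on about half the stroke: the geometry gives 20 mm, about 20 mm of sleeve is still visible (34.5 px at 1.76 px/mm), and the wrist reads 9.9 N. Holding.

```bash
for i in 1 2 3; do python3 -m jog '[[[0,0,0],0,0.9],[[0,0,0],0,0.9],[[0,0,0],0,0.9],[[0,0,0],0,0.9],[[0,0,0],0,0.9],[[0,0,0],0,0.9],[[0,0,0],0,0.9],[[0,0,0],0,0.9],[[0,0,0],0,0.9],[[0,0,0],0,0.9],[[0,0,0],0,0.9],[[0,0,0],0,0.9]]'; done; python3 -c "
from h import *
print(robot.hand_in())"
```

```text
time: 18.82
tool_pos: [0.6249, 0.1088, 0.3368]
tool_rot: [-3.137, 0.002, -2.931]
contact_force: [1.2, -10.7, 4.4]
opening: 0.03
grip_force: 40.0
time: 20.32
tool_pos: [0.6249, 0.1088, 0.3368]
tool_rot: [-3.137, 0.002, -2.931]
contact_force: [1.1, -9.8, 6.5]
opening: 0.0296
grip_force: 40.0
time: 21.82
tool_pos: [0.6249, 0.1088, 0.3369]
tool_rot: [-3.137, 0.003, -2.931]
contact_force: [1.8, -10.7, 6.2]
opening: 0.0298
grip_force: 40.0
the job is handed in; nothing more can be done
None
```

The hanger is seated on the bar with its dish towards the robot and pressed about 20 mm into the sprung stop, roughly 10 N at the wrist. I held it there 4.5 s, then handed the job in at about 22 s, still gripping and pressing; the hand-in gave no verdict.

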